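Take the bent rib out of its mould and stand it in the drying rack

TASK

Get the bent wooden rib out of the bending mould: it is boxed in on both sides, so push it along the hollow from the finger notch until its front end stands out over the lip, then take hold of that end and lift it out. Stand it on end in the drying rack, foot fully down in the groove and its bulging back leaning squarely on the rail. Let go without ever letting the rib drop on the bench, and leave the chisel, the glue bottle, the clamp and the sanding block where they are.

Things in the scene. Friction and masses are not known exactly. Their poses are not given: they have to be found in the camera images.
- rib_mid (a point): Bent rib: strip of pale wood 6 mm thick, 66 wide (its y), bent to a 56 degree arc of outer radius 115 mm (chord 108), about 50 g. Site: middle of the arc, mid-thickness. z points to the hollow side (centre of curvature at z +112 mm), x along the arc from front end (-x) to rear end (+x). It starts in the mould like a shallow bowl, hollow side up, its x along the mould's x.
- rib_front (a point): middle of the rib's front end edge (mid-thickness), the end towards the mould's lip. From rib_mid it lies at x -52.6, z +13.1 mm. Axes as rib_mid; here the strip's surface is inclined 28 degrees to rib x, rising towards the end.
- rib_rear (a point): middle of the rib's rear end edge (mid-thickness), the end in the finger notch. From rib_mid at x +52.6, z +13.1 mm; the surface is inclined 28 degrees, rising towards the end. Axes as rib_mid.
- mould: Aluminium mould, fixed: 156 mm long (x -70 to +86), 96 wide (y), 37 high; origin on the bench, z up. Hollow: cylinder of radius 115 mm about a line along y at x 0, z 129; lowest line z 14. Side walls 37 high, 74 apart, so the rib cannot be gripped by its sides. Two 16 mm rails carry the rib (x up to +49); the channel between them is 42 wide, floor z 3, from the open +x end to x -39.
- lip (a point): Top edge of the mould's open front lip, at x -66, z 35 mm of the mould: here the hollow ends, 35 degrees up; the front face is at x -70. Axes as the mould. Pushed along the hollow (towards -x) by up to about 24 degrees, the rib stays by friction where it is left; farther it slides back or tips out.
- notch (a point): Finger notch at the mould's rear: middle of its floor, at x +68, z 3 mm of the mould. Open upwards and to +x, 74 wide between the walls, from x +49 to +86, running on into the channel. The rib's rear end sticks out into it. Axes as the mould.
- rack: Drying rack of plywood, fixed: base plate 100 (x) by 130 (y) by 12 mm, origin on the bench under its centre, z up. Across it along y a front strip (x -3 to +7, 8 mm above the plate) and a rear wall (x +25 to +37, 16 above the plate), both 110 long; the 18 mm between them is the groove, floor z 12 mm.
- groove (a point): middle of the groove's floor in the rack, at x +16, y 0, z 12 mm of the rack; axes as the rack.
- rail (a point): Centre of the rack's round rail, diameter 12 mm, along y, at x -26, z 68 mm of the rack, between posts at y -57 and +57 (78 mm high). With an end of the rib in the groove against the rear wall and the bulging back on the rail, the rib's chord stands about 64 degrees from level, top towards -x, hollow side towards +x. Axes as the rack.
- chisel: chisel lying between mould and rack, 200 mm long, origin under its middle
- glue: white glue bottle, diameter 44, height 110 mm, origin in its foot
- sanding_block: cork block 100 x 55 x 32 mm, origin under its centre
- cam_clamp: wooden cam clamp lying flat, 260 mm long, jaws reaching 80 mm to one side, 20 high; origin under its bar
There are look-alikes about, which are no part of the job. Of the things shaped like the part that bears rib_mid, the wooden one is meant.

How it is judged:
On the way, in this order (a step that is already met when the one before it is completed fails the run):
1. the rib's front end stands out over the lip while the rib still lies in the mould (z of rib_front in the frame of mould above 0.045 m and z of rib_mid in the frame of mould below 0.045 m and contact force between rib and mould above 0.05 N), for 0.2 s.
2. the rib is lifted clear of the mould (height (world z) of rib_mid above 0.07 m and contact force between rib and mould below 0.01 N), for 0.2 s.
At the end, for the whole second after the job is handed in: One end edge of the rib is in the groove (its middle under 10 mm above the floor, within 10 mm of the groove's centre line and 22 mm of its middle along y), back towards the rail, chord 54 to 76 degrees from level, square to the rack within 8 degrees, resting on the rack (((z of rib_rear in the frame of groove between -0.004 and 0.01 m and x of rib_rear in the frame of groove between -0.01 and 0.01 m and y of rib_rear in the frame of groove between -0.022 and 0.022 m) or (z of rib_front in the frame of groove between -0.004 and 0.01 m and x of rib_front in the frame of groove between -0.01 and 0.01 m and y of rib_front in the frame of groove between -0.022 and 0.022 m)) and angle between rib_mid's own z axis and vertical between 0.94 and 1.33 rad and x of rib_mid in the frame of groove below -0.012 m and angle between the y axis of rib_mid and the y axis of rack, either way round below 0.14 rad and contact force between rib and rack above 0.1 N); the robot touches nothing.
It fails at once if the rib was dropped on the bench (height (world z) of any of rib_mid, rib_front, rib_rear below 0.009 m or angle between rib_mid's own y axis and vertical below 0.5 rad).
It fails at once if a bystander was pushed away (over 30 mm) (distance of any of chisel, glue, sanding_block, cam_clamp from where it was at the start of the episode above 0.03 m).
It also fails if it takes over 66 s, if anything falls off the work surface, if the arm or the gripper's body presses on something with over 40 N, if the wrist force passes 120 N, or if a joint passes its speed limit or range.

ROBOT

A 6-joint arm with a two-finger parallel gripper is mounted at the origin on the work surface. World frame = base frame: x ahead of the robot, y to its left, z up, the work surface at z = 0. Lengths are in m, angles in rad, forces in N, time in s.
With the tool pointing down it reaches from about 0.375 to 0.9 m from the base axis. Payload 3.1 kg.
Tool frame: the origin (TCP) lies midway between the tips of the shut fingers; the grasp point (between the pads) lies 19 mm behind it; x points along the fingers, z is the direction in which the jaws open and shut, and the axes are right-handed (so a half turn about x gives the same grasp; the last joint's range is limited). The gripper opens to 85 mm and grips with 20 to 120 N. Pads are 22 mm wide; open, the fingers measure 114 mm over their backs; the gripper's body (76 mm by 85 mm) begins 54 mm behind the grasp point. The pads swing forward as they close: fully open they stand 13 mm farther back than shut.
Start: joints at [0.956, 0.527, 1.433, -0, 1.181, -0.178], TCP at [0.264, 0.566, 0.231] pointing down, gripper open.
Joint ranges: [-3.08, 3.08], [-0.75, 2.2], [0.22, 2.44], [-1.43, 4.57], [0, 2.65], [-2.85, 2.85]. Speed limits (rad/s): [2.79, 2.79, 3.14, 3.14, 3.14, 3.14].

INTERFACE

Orientations are given as a unit quaternion [x, y, z, w].
In Python, from station import status, snapshot, camera_params, ticket gives the robot as it stands.
- The arm moves only by the tool arm_command, never from a script. Its argument "series" is a list that holds one entry, the list of rows, each a list of 4 numbers: the shift along the tool's x, y, z in mm, then the turn about the tool's x in rad. A call has 1 to 10 rows; each row shifts and turns the commanded pose from where the row before left it, along the tool's axes as they then stand; what a row does not reach is not made up. A row lasts 1/10 s, in which the tool goes at most 50 mm and 8.59 degrees, less where a joint would pass 70% of its speed; a pose out of reach is approached as far as the arm can. A call is refused whole if a number of a shift passes 50 or a number of a turn 0.15, either way. A call with a gripper value outside its range is refused whole. "jaw" is the opening in per cent of the stroke, from 0 (shut) to 100 (fully open), set as the call begins (left out, the last holds). The fingers move at their own pace and stop on an object; "force" is the grip in N (left out, the last holds). Time passes only in rows, so rows that do not move let the fingers close. It gives the time, the measured TCP pose, the force and the opening at its end, in the units of the state.
- status.sense(): the state, without advancing time (a new reading comes with each control period).
- snapshot(name): name is "scene" or "top"; returns the picture (384x512x3 uint8, red, green, blue); there is no depth.
- camera_params(name): a dict with "fovy" (degrees; the focal length in pixels is half the picture's height over the tangent of half this angle, whatever the lens; pixels are square), "cx", "cy" (the principal point, pixels), "k1" (the pictures are not rectified: a ray, as slopes to the right and down, at radius r is drawn at 1 + k1 r^2 times it, then the intrinsics apply), "extrinsics" (4x4, takes a point from camera to world coordinates). Camera axes: x right, y down, z forward; pixel columns grow to the right and rows downward; lengths in m; the calibration is good to about 2 mm. A picture is of the moment at which its call begins. camera_params takes no time and is no camera call.
- ticket.sign_off(): hands the job in, once; it reports no verdict.
The state is a dict: "t": time; "q": joint angles; "qd": joint speeds; "tau": joint torques, N m; "tcp_pos": TCP position; "tool_rot": TCP orientation; "force": force on the tool from outside, world axes, zero at the start; "ft_torque": the same for the moment, N m; "finger_gap": opening from 0.0 (shut) to 1.0 (fully open).
Only numpy, scipy, OpenCV 4.12 (cv2) and the standard library are available. Lean on these libraries where they do the work, as an engineer would, in place of code of your own. Each camera call takes 0.05 s, during which the arm holds its last target. There are 200 camera calls.

## Working session

There is one attempt and no reset: what is moved stays moved. The work goes in short steps, Python scripts to look and compute and a tool call to move; the robot and the scene stay as the last step left them, time stands still between calls to the robot, and variables do not carry over. Pictures are saved under pics/ and viewed, about 8 in all and at most 12, crops included, and the job is handed in when it is done.

Besides the shell and the picture viewer there is one more tool, called after "Emit:" by a JSON object that holds its "method" and its "body", one argument or row to a line. arm_command: Moves the arm, as the interface text tells. Its arguments: {"type":"object","properties":{"series":{"type":"array"},"jaw":{"type":"number"},"force":{"type":"number"}},"required":["series"]}

```bash
ls; mkdir -p pics; python3 - <<'E'
from station import status, snapshot, camera_params
import cv2,numpy as np
np.set_printoptions(precision=4,suppress=True)
for n in("scene","top"):
    im=snapshot(n); cv2.imwrite(f"pics/{n}0.png",cv2.resize(im[:,:,::-1],(800,600),interpolation=cv2.INTER_CUBIC)); print(n,camera_params(n))
print(status.sense())
E
```

```text
pics
scene {'fovy': 56.78635842158331, 'cx': 264.1458499578132, 'cy': 188.35047241140674, 'k1': -0.08997747472004532, 'extrinsics': array([[ 0.6581,  0.408 , -0.6329,  1.2547],
       [ 0.7529, -0.3443,  0.5609, -0.6267],
       [ 0.011 , -0.8456, -0.5337,  0.6644],
       [ 0.    ,  0.    ,  0.    ,  1.    ]])}
top {'fovy': 53.37741145880469, 'cx': 251.6954414959184, 'cy': 191.04202132747554, 'k1': -0.005323854730345881, 'extrinsics': array([[ 0.0147, -0.994 ,  0.1084,  0.4372],
       [-0.9995, -0.0176, -0.026 ,  0.0174],
       [ 0.0277, -0.108 , -0.9938,  1.0631],
       [ 0.    ,  0.    ,  0.    ,  1.    ]])}
{'t': 0.1, 'q': array([ 0.9555,  0.5284,  1.4338, -0.    ,  1.1814, -0.1785]), 'qd': array([ 0.0025, -0.0022, -0.0008,  0.0012,  0.0004,  0.0002]), 'tau': array([ -0.0008, -44.3307, -17.8585,  -0.0003,   0.0039,   0.    ]), 'tcp_pos': array([0.264 , 0.5658, 0.2304]), 'tool_rot': array([-0.3801,  0.5971,  0.3795,  0.5958]), 'force': array([-0.3489,  0.9644,  0.7461]), 'ft_torque': array([-0.0307, -0.0005,  0.0224]), 'finger_gap': 0.9988146215767213}
```

View pics/scene0.png

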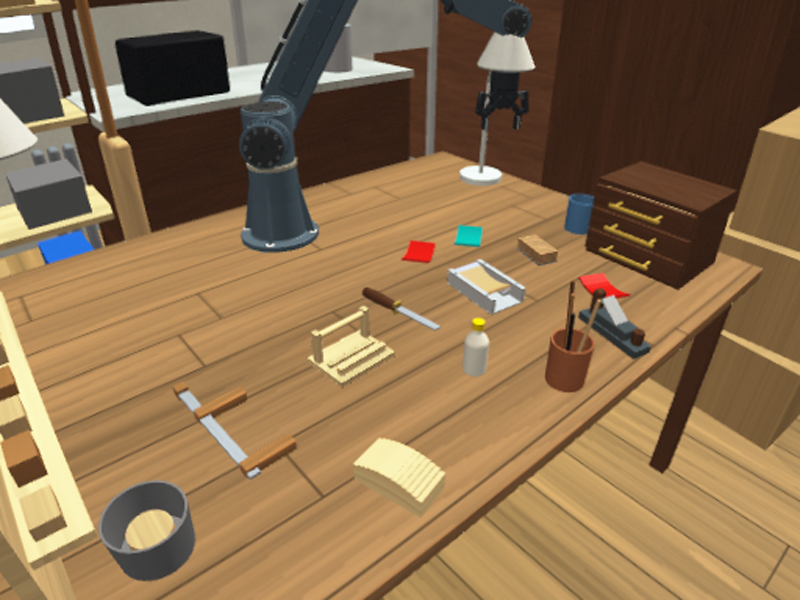

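View pics/top0.png

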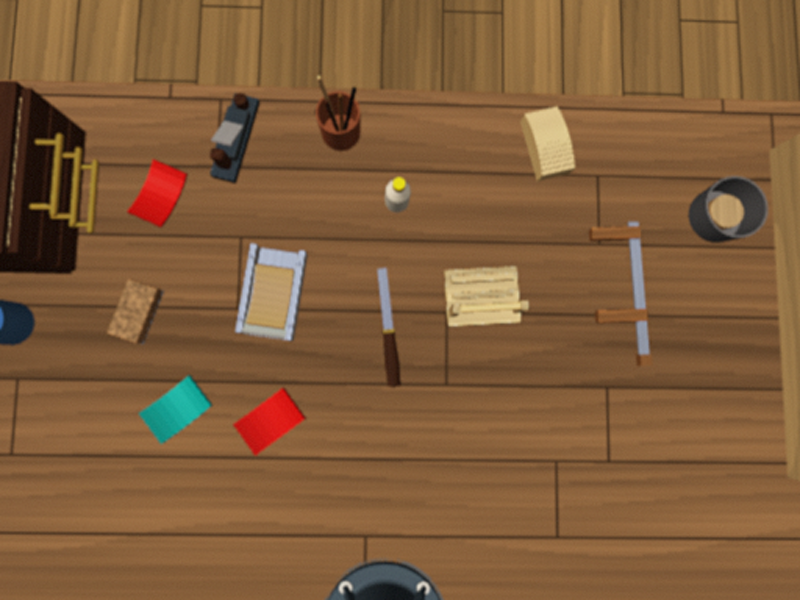

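```bash
python3 - <<'E'
from station import snapshot
import cv2,numpy as np
t=snapshot("top")[:,:,::-1]; s=snapshot("scene")[:,:,::-1]
cv2.imwrite("pics/t.png",t);cv2.imwrite("pics/s.png",s)
def c(im,x,y,w=60,h=45+30): return cv2.resize(im[y:y+h,x:x+w],None,fx=400/w,fy=300/h*1.0 if 0 else 400/w,interpolation=cv2.INTER_CUBIC)
# 80x60 crops at x5
a=[c(t,135,150,80,75),c(s,270,155,80,75),c(t,272,155,80,75),c(s,185,185,80,75)]
a=[x[:300] if 0 else cv2.resize(x,(400,375)) for x in a]
o=np.vstack([np.hstack(a[:2]),np.hstack(a[2:])])
o=cv2.resize(o,(640,600)); cv2.imwrite("pics/crop.png",o)
E
```

```text
(no output)
```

View pics/crop.png

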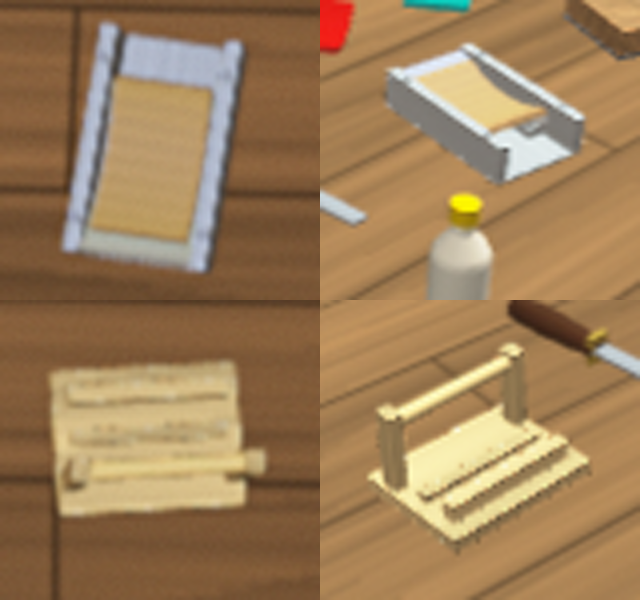

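Top view: the wooden rib sits in the aluminium mould at (270,295). The plates at (158,193) and (270,420) are red, the one at (175,408) is teal, and the laminated stack at (548,142) is another look-alike. Only the pale one in the mould fits the description, and the crop confirms it. The notch is on the far (+x) side, with the lip towards the robot. The rack is at (485,297), with its rail on the robot's side.

```bash
cat > h.py <<'E'
import numpy as np, cv2
from scipy.optimize import least_squares
from station import status, snapshot, camera_params
np.set_printoptions(precision=4,suppress=True)
C={n:camera_params(n) for n in("scene","top")}
def proj(n,P):
    c=C[n];E=c["extrinsics"];p=(np.atleast_2d(P)-E[:3,3])@E[:3,:3]
    u=p[:,:2]/p[:,2:];f=192/np.tan(np.radians(c["fovy"])/2)
    return u*(1+c["k1"]*(u**2).sum(1)[:,None])*f+[c["cx"],c["cy"]]
def w(pose,P):
    x,y,a=pose;R=np.array([[np.cos(a),-np.sin(a),0],[np.sin(a),np.cos(a),0],[0,0,1]])
    return np.atleast_2d(P)@R.T+[x,y,0]
def fit(obs,x0):
    P={n:np.array([o[1] for o in obs if o[0]==n])for n in C};U={n:np.array([o[2] for o in obs if o[0]==n])for n in C}
    r=lambda v:np.concatenate([(proj(n,w(v,P[n]))-U[n]).ravel() for n in C])
    s=least_squares(r,x0,loss="soft_l1");print(s.x,np.degrees(s.x[2]),"res",r(s.x).round(1));return s.x
E
python3 - <<'E'
from h import *
L,F,A,B=-.07,.086,.048,-.048;h=.037
m=fit([("top",(F,A,h),(161.2,156.2)),("top",(F,B,h),(195.5,160.5)),("top",(L,A,h),(150.7,212)),("top",(L,B,h),(187.5,217.5)),
("scene",(L,B,h),(287,173)),("scene",(L,A,h),(307.5,166.2)),("scene",(F,A,h),(335.7,184.5)),("scene",(F,B,h),(316.2,192))],[.45,.15,-.18])
q=fit([("top",(.05,.065,.012),(284.5,173)),("top",(.05,-.065,.012),(331.2,170.5)),("top",(-.05,-.065,.012),(333.2,206.7)),("top",(-.05,.065,.012),(286.2,208.7)),
("scene",(-.05,-.065,.012),(197.5,229.5)),("scene",(.05,-.065,.012),(219.5,247)),("scene",(.05,.065,.012),(253,226.2)),("scene",(-.026,-.057,.078),(202.5,212.5)),("scene",(-.026,.057,.078),(233,197.5)),("top",(-.026,.057,.078),(290.7,197.5)),("top",(-.026,-.057,.078),(335.7,195))],[.45,-.15,.05])
E
```

```text
[ 0.5526  0.2025 -0.1252] -7.174782958465524 res [-1.5 -1.1 -1.3 -1.2 -0.3 -1.1 -2.1 -0.2 -0.6 -1.4  0.2 -0.7  0.2 -0.3
 -0.9 -0.8]
[ 0.5615 -0.1675  0.0692] 3.962508511465989 res [-1.3 -1.6 -1.8 -2.7 -1.1 -2.2 -1.1 -0.5 -0.7 -1.2 -0.6 -1.  -1.1 -0.7
 -0.4 -1.4 -0.  -0.9  0.9 -0.7 -0.6 -0.5]
```

```bash
cat >> h.py <<'E'
MB=[[(-.07,.048,.037),(.086,.048,.037),(.086,-.048,.037),(-.07,-.048,.037)],[(-.07,.037,.037),(.086,.037,.037)],[(-.07,-.037,.037),(.086,-.037,.037)],[(-.07,-.048,0),(.086,-.048,0),(.086,.048,0)]]
RB=[[(-.05,-.065,.012),(.05,-.065,.012),(.05,.065,.012),(-.05,.065,.012),(-.05,-.065,.012)],[(-.026,-.057,.074),(-.026,.057,.074)],[(.025,-.055,.028),(.025,.055,.028),(.037,.055,.028),(.037,-.055,.028),(.025,-.055,.028)],[(-.003,-.055,.02),(-.003,.055,.02),(.007,.055,.02),(.007,-.055,.02),(-.003,-.055,.02)]]
def overlay(n,im,items,x0,y0,wd,ht,k):
    o=cv2.resize(np.ascontiguousarray(im[y0:y0+ht,x0:x0+wd,::-1]),None,fx=k,fy=k,interpolation=cv2.INTER_CUBIC)
    for pose,lines,col in items:
        for l in lines:
            p=((proj(n,w(pose,l))-[x0,y0]+.5)*k-.5).round().astype(int)
            cv2.polylines(o,[p.reshape(-1,1,2)],False,col,1)
    return o
E
python3 - <<'E'
from h import *
L,F,A,B=-.07,.086,.048,-.048;h=.037
def s(o):return [(n,p,(u-.4,v-.4)) for n,p,(u,v) in o]
m=fit(s([("top",(F,A,h),(161.2,156.2)),("top",(F,B,h),(195.5,160.5)),("top",(L,A,h),(150.7,212)),("top",(L,B,h),(187.5,217.5)),
("scene",(L,B,h),(287,173)),("scene",(L,A,h),(307.5,166.2)),("scene",(F,A,h),(335.7,184.5)),("scene",(F,B,h),(316.2,192))]),[.45,.15,-.18])
q=fit(s([("top",(.05,.065,.012),(284.5,173)),("top",(.05,-.065,.012),(331.2,170.5)),("top",(-.05,-.065,.012),(333.2,206.7)),("top",(-.05,.065,.012),(286.2,208.7)),
("scene",(-.05,-.065,.012),(197.5,229.5)),("scene",(.05,-.065,.012),(219.5,247)),("scene",(.05,.065,.012),(253,226.2)),("scene",(-.026,-.057,.078),(202.5,212.5)),("scene",(-.026,.057,.078),(233,197.5)),("top",(-.026,.057,.078),(290.7,197.5)),("top",(-.026,-.057,.078),(335.7,195))]),[.45,-.15,.05])
t=cv2.imread("pics/t.png")[:,:,::-1];sc=cv2.imread("pics/s.png")[:,:,::-1]
I=[(m,MB,(0,0,255)),(q,RB,(0,0,255))]
o=np.vstack([np.hstack([overlay("top",t,I,140,147,66,50+25,6)[:, :396],overlay("scene",sc,I,280,155,66,75,6)]),np.hstack([overlay("top",t,I,277,155,66,75,6),overlay("scene",sc,I,190,185,66,75,6)])])
cv2.imwrite("pics/ov.png",cv2.resize(o,(600,682))[:600] if 0 else cv2.resize(o,(528,600)))
E
```

```text
[ 0.5528  0.2033 -0.1248] -7.150694884171492 res [-0.9 -0.7 -0.8 -0.8  0.3 -0.7 -1.5  0.1 -0.5 -1.1  0.3 -0.4  0.3 -0.
 -0.8 -0.5]
[ 0.5617 -0.167   0.0683] 3.9117233320603173 res [-0.7 -1.2 -1.2 -2.4 -0.5 -1.8 -0.5 -0.1 -0.1 -0.8 -0.4 -0.7 -0.9 -0.4
 -0.2 -1.1  0.2 -0.6  1.1 -0.5 -0.4 -0.2]
```

View pics/ov.png

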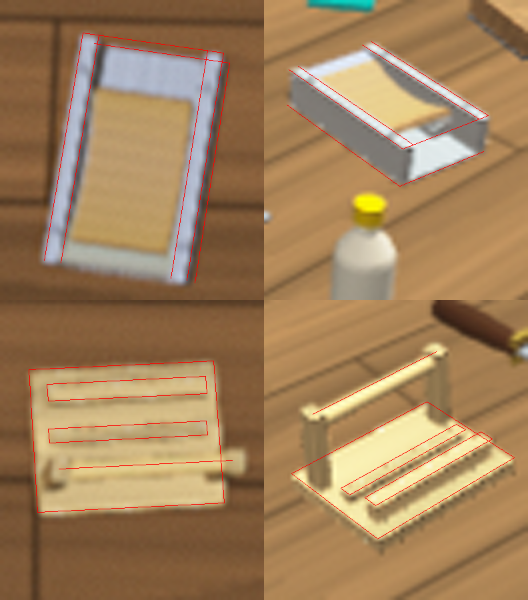

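```bash
cat >> h.py <<'E'
M=np.array([.553,.203,-.127]);Q=np.array([.5615,-.167,.068])
def now():
    s=status.sense();x,y,z,ww=s["tool_rot"];az=np.arctan2(2*(y*z-x*ww),2*(x*z+y*ww));return s,az
def go(pose,P,az=None):
    s,a=now();az=pose[2] if az is None else az
    d=(w(pose,P)[0]-s["tcp_pos"])*1000;c,n=np.cos(az),np.sin(az)
    print("t",s["t"],"turn first",(a-az),"then x,y,z mm",np.array([-d[2],-n*d[0]+c*d[1],c*d[0]+n*d[1]]).round(1))
E
python3 -c "
from h import *
go(M,(.078,0,.10))"
```

```text
t 0.2 turn first 1.2610024364945673 then x,y,z mm [ 130.7 -323.5  410.5]
```

Emit:
{"method": "arm_command", "body": {
  "series": [
    [[0,0,0,0.14],[0,0,0,0.14],[0,0,0,0.14],[0,0,0,0.14],[0,0,0,0.14],[0,0,0,0.14],[0,0,0,0.14],[0,0,0,0.14],[0,0,0,0.14]]
  ],
  "jaw": 0,
  "force": 30
}}

```text
t: 1.1
tcp_pos: [0.2643, 0.5661, 0.231]
tool_rot: [0.046, 0.706, -0.047, 0.705]
force: [-0.4, 0.2, 0.2]
finger_gap: -0.002
```

Emit:
{"method": "arm_command", "body": {
  "series": [
    [[0,-25,35,0],[0,-30,38,0],[0,-30,38,0],[0,-30,38,0],[0,-30,38,0],[0,-30,38,0],[0,-30,38,0],[0,-30,38,0],[0,-30,38,0],[0,-30,38,0]]
  ]
}}

```text
t: 2.1
tcp_pos: [0.6023, 0.2246, 0.2311]
tool_rot: [0.045, 0.706, -0.045, 0.706]
force: [0.7, 1.6, 1.4]
finger_gap: 0.003
```

```bash
python3 -c "
from h import *
go(M,(.078,0,.10)); print(now()[0]['finger_gap'])"
```

```text
t 2.1 turn first 0.0007540353415483037 then x,y,z mm [131.1 -27.7  31.8]
0.0031501589358181228
```

Emit:
{"method": "arm_command", "body": {
  "series": [
    [[30,-14,16,0],[40,-14,16,0],[40,0,0,0],[21,0,0,0],[0,0,0,0]]
  ]
}}

```text
t: 2.6
tcp_pos: [0.6265, 0.1936, 0.0959]
tool_rot: [0.044, 0.709, -0.045, 0.702]
force: [-0.5, 0.5, 0.9]
finger_gap: 0.001
```

```bash
python3 - <<'E'
from h import *
go(M,(.078,0,.10)); 
t=snapshot("top");s=snapshot("scene")
I=[(M,MB,(0,0,255))]
o=np.hstack([overlay("top",t,I,140,145,66,80,6),overlay("scene",s,I,280,140,66,80,6)])
cv2.imwrite("pics/a.png",o)
E
```

```text
t 2.6 turn first 0.0003313121149985665 then x,y,z mm [-4.1  0.   3.9]
```

View pics/a.png

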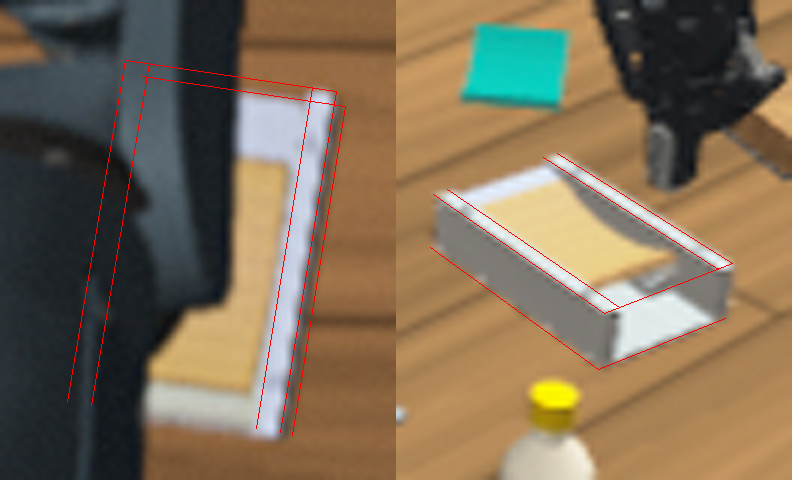

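```bash
python3 - <<'E'
from h import *
s,_=now();p=s["tcp_pos"];print(p,s["t"],proj("scene",p),"seen ~326,171; finger back corners:")
a=np.array([p[0],p[1],-.127]);
for d in [(.0145,.011,p[2]),(.0145,-.011,p[2]),(-.0145,.011,p[2]),(-.0145,-.011,p[2])]:
    u=proj("scene",w(a,d))[0];print(u,(u-[280,140]+.5)*6-.5+[396,0])
E
```

```text
[0.6297 0.1946 0.1003] 2.7 [[325.603  169.7828]] seen ~326,171; finger back corners:
[331.1218 170.7304] [705.2307 186.8826]
[326.1064 172.5372] [675.1382 197.7231]
[325.1122 167.101 ] [669.1734 165.1059]
[320.1229 168.8431] [639.2371 175.5586]
```

Emit:
{"method": "arm_command", "body": {
  "series": [
    [[30,0,0,0],[30,0,0,0],[20,0,0,0],[10,0,0,0],[0,0,0,0]]
  ]
}}

```text
t: 3.2
tcp_pos: [0.6298, 0.1948, 0.0106]
tool_rot: [0.044, 0.706, -0.044, 0.706]
force: [-1.4, -0.6, 0.4]
finger_gap: -0.003
```

Emit:
{"method": "arm_command", "body": {
  "series": [
    [[0,0,-5,0],[0,0,-4,0],[0,0,-3,0],[0,0,0,0]]
  ]
}}

```text
t: 3.6
tcp_pos: [0.6175, 0.1962, 0.0112]
tool_rot: [0.044, 0.705, -0.044, 0.706]
force: [-0.4, -0.4, -0.7]
finger_gap: 0.004
```

```bash
python3 -c "
from h import *
go(M,(.029,0,.01)); print(now()[0]['force'])"
```

```text
t 3.6 turn first 0.001301773803951689 then x,y,z mm [  1.2  -1.4 -35.8]
[-0.3919 -0.4125 -0.7214]
```

Emit:
{"method": "arm_command", "body": {
  "series": [
    [[0,0,-3,0],[0,0,-3,0],[0,0,-3,0],[0,0,-3,0],[0,0,-3,0],[0,0,0,0]]
  ]
}}

```text
t: 4.2
tcp_pos: [0.6018, 0.1979, 0.0101]
tool_rot: [0.044, 0.706, -0.045, 0.705]
force: [0.0, 0.4, 0.2]
finger_gap: 0.001
```

Emit:
{"method": "arm_command", "body": {
  "series": [
    [[0,0,-3,0],[0,0,-3,0],[0,0,-3,0],[0,0,-3,0],[0,0,-3,0],[0,0,0,0]]
  ]
}}

```text
t: 4.8
tcp_pos: [0.587, 0.1998, 0.0102]
tool_rot: [0.044, 0.706, -0.045, 0.705]
force: [-0.5, 0.4, 0.3]
finger_gap: -0.003
```

```bash
cat >> h.py <<'E'
def rib(a): # rib wireframe in mould frame after push a deg
    f=lambda th,r,y:(r*np.sin(th),y,.129-r*np.cos(th))
    th=np.radians(np.linspace(-28-a,28-a,15))
    return [[f(t,.109,y) for t in th] for y in(-.033,.033)]+[[f(th[i],.109,-.033),f(th[i],.109,.033)] for i in (0,-1)]
E
python3 - <<'E'
from h import *
go(M,(.029,0,.01)); print(now()[0]['force'])
s=snapshot("scene")
o=np.hstack([overlay("scene",s,I,275,135,66,75,6) for I in ([],[(M,rib(10),(0,255,0)),(M,rib(16),(255,0,0)),(M,rib(20),(0,0,255))])])
cv2.imwrite("pics/b.png",o)
E
```

```text
t 4.8 turn first 0.0012109943762730613 then x,y,z mm [ 0.2 -1.2 -5.2]
[-0.5488  0.4157  0.3   ]
```

View pics/b.png

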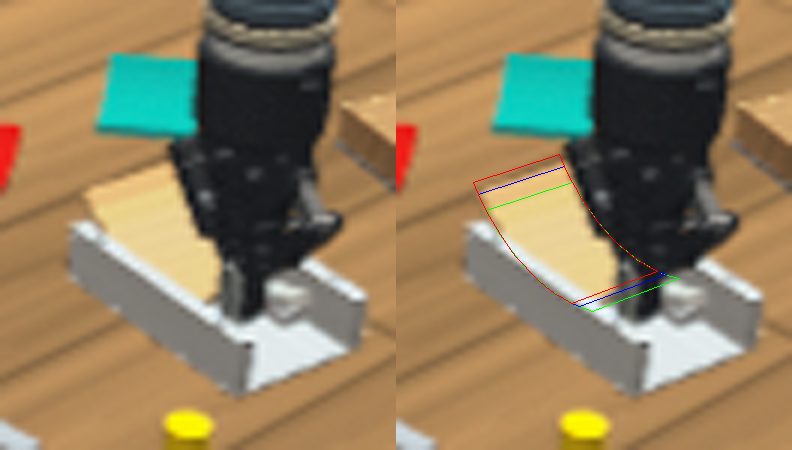

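The blue outline (16°) matches the rib's front edge, so it has been pushed about 16–17°. I'll push 6 mm more.

Emit:
{"method": "arm_command", "body": {
  "series": [
    [[0,0,-2,0],[0,0,-2,0],[0,0,-2,0],[0,0,0,0],[0,0,0,0]]
  ]
}}

```text
t: 5.35
tcp_pos: [0.5816, 0.2005, 0.0103]
tool_rot: [0.044, 0.706, -0.045, 0.705]
force: [0.5, -0.1, 0.7]
finger_gap: -0.004
```

Emit:
{"method": "arm_command", "body": {
  "series": [
    [[0,0,3,0],[0,0,5,0],[0,0,10,0],[0,0,12,0],[-40,0,10,0],[-50,0,0,0],[-50,0,0,0],[-10,0,0,0]]
  ]
}}

```text
t: 6.15
tcp_pos: [0.6271, 0.1959, 0.1675]
tool_rot: [0.046, 0.701, -0.044, 0.711]
force: [1.9, 0.4, -0.4]
finger_gap: -0.002
```

```bash
python3 -c "
from h import *
go(M,(-.075,0,.15));go(M,(-.075,0,.042))"
```

```text
t 6.15 turn first 0.000686410225846118 then x,y,z mm [  17.5   -2.3 -149.4]
t 6.15 turn first 0.000686410225846118 then x,y,z mm [ 125.5   -2.3 -149.4]
```

Emit:
{"method": "arm_command", "body": {
  "series": [
    [[0,0,-30,0],[0,0,-40,0],[5,0,-40,0],[8,-1,-40,0],[0,0,0,0],[0,0,0,0]]
  ],
  "jaw": 60
}}

```text
t: 6.75
tcp_pos: [0.4726, 0.2135, 0.1471]
tool_rot: [0.044, 0.706, -0.044, 0.706]
force: [0.5, -0.3, -0.3]
finger_gap: 0.6
```

```bash
python3 - <<'E'
from h import *
go(M,(-.075,0,.042)); print(now()[0]['finger_gap'])
s=snapshot("scene")
o=np.hstack([overlay("scene",s,I,265,125,66,80,6) for I in ([],[(M,rib(17),(0,255,0)),(M,rib(20),(0,0,255))])])
cv2.imwrite("pics/c.png",o)
E
```

```text
t 6.75 turn first 0.0016255175737677763 then x,y,z mm [105.1  -0.2   6.1]
0.6001295916252735
```

View pics/c.png

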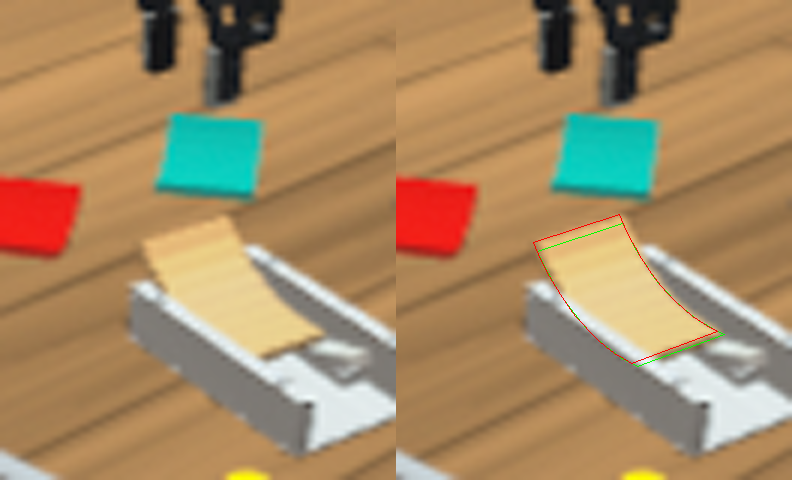

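Emit:
{"method": "arm_command", "body": {
  "series": [
    [[30,0,3,0],[30,0,3,0],[25,0,0,0],[15,0,0,0],[5,0,0,0],[0,0,0,0]]
  ]
}}

```text
t: 7.4
tcp_pos: [0.48, 0.2124, 0.0416]
tool_rot: [0.045, 0.706, -0.045, 0.706]
force: [-0.1, -0.3, 0.0]
finger_gap: 0.604
```

Emit:
{"method": "arm_command", "body": {
  "series": [
    [[0,0,0,0],[0,0,0,0],[0,0,0,0],[0,0,0,0],[0,0,0,0],[0,0,0,0]]
  ],
  "jaw": 0,
  "force": 20
}}

```text
t: 8.0
tcp_pos: [0.4792, 0.2128, 0.0428]
tool_rot: [0.045, 0.705, -0.044, 0.706]
force: [0.3, 0.0, 2.3]
finger_gap: 0.182
```

```bash
python3 - <<'E'
from h import *
go(M,(-.075,0,.042)); print(now()[0]['finger_gap'],now()[0]['force'])
s=snapshot("scene")
cv2.imwrite("pics/d.png",overlay("scene",s,[(M,MB,(0,0,255))],255,115,90,90,6))
E
```

```text
t 8.0 turn first 0.0010826357758176308 then x,y,z mm [ 0.8 -0.3 -0.5]
0.18198801918073457 [0.3494 0.021  2.2711]
```

View pics/d.png

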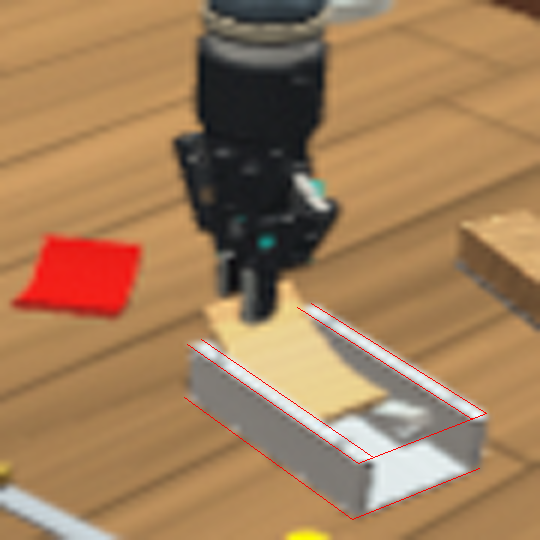

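Emit:
{"method": "arm_command", "body": {
  "series": [
    [[-4,0,-3,0],[-4,0,-3,0],[-4,0,-3,0],[-4,0,-3,0],[-4,0,-2,0],[-4,0,-2,0],[-4,0,-2,0],[0,0,0,0]]
  ]
}}

```text
t: 8.85
tcp_pos: [0.4601, 0.2149, 0.0708]
tool_rot: [0.044, 0.706, -0.045, 0.705]
force: [-1.3, 0.1, 1.3]
finger_gap: 0.111
```

Emit:
{"method": "arm_command", "body": {
  "series": [
    [[-5,0,-2,0],[-5,0,-2,0],[-5,0,-2,0],[-6,0,-2,0],[-6,0,-1,0],[-6,0,-1,0],[-6,0,-1,0],[0,0,0,0]]
  ]
}}

```text
t: 9.65
tcp_pos: [0.4498, 0.2163, 0.1102]
tool_rot: [0.045, 0.705, -0.044, 0.706]
force: [0.3, 0.8, 0.9]
finger_gap: 0.065
```

```bash
python3 - <<'E'
from h import *
go(M,(-.112,0,.129)); print(now()[0]['finger_gap'],now()[0]['force'])
s=snapshot("scene")
cv2.imwrite("pics/e.png",overlay("scene",s,[(M,MB,(0,0,255))],255,95,90,90,6))
E
```

```text
t 9.65 turn first 0.0011002784025022916 then x,y,z mm [-18.8  -0.2  -7.9]
0.06502506390556605 [0.2604 0.792  0.9245]
```

View pics/e.png

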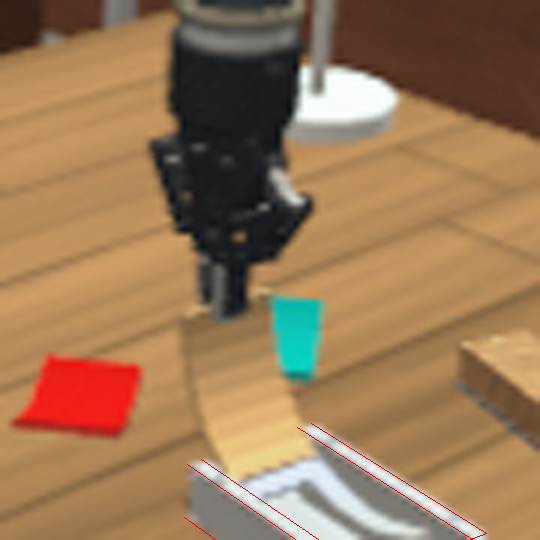

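Emit:
{"method": "arm_command", "body": {
  "series": [
    [[-10,0,-1,0],[-20,0,0,0],[-25,0,0,0],[-25,0,0,0],[-25,0,0,0],[0,0,0,0],[0,0,0,-0.1],[0,0,0,-0.095],[0,0,0,0]]
  ],
  "force": 40
}}

```text
t: 10.6
tcp_pos: [0.4478, 0.2161, 0.2135]
tool_rot: [-0.024, 0.708, 0.024, 0.706]
force: [-0.6, -0.1, 0.0]
finger_gap: 0.056
```

```bash
python3 -c "
from h import *
go(Q,(-.0275,0,.21)); print(now()[0]['finger_gap'],now()[0]['force'])"
```

```text
t 10.6 turn first 0.0007887375609495345 then x,y,z mm [   3.5 -390.    59.9]
0.05552907984185535 [-0.6228 -0.0512  0.0474]
```

Emit:
{"method": "arm_command", "body": {
  "series": [
    [[0,-20,3,0],[0,-40,6,0],[0,-45,7,0],[0,-45,7,0],[0,-45,7,0],[0,-45,7,0],[0,-45,7,0],[0,-45,7,0],[0,-40,6,0],[0,-20,3,0]]
  ]
}}

```text
t: 11.6
tcp_pos: [0.536, -0.172, 0.2136]
tool_rot: [-0.023, 0.707, 0.022, 0.707]
force: [-0.1, -0.4, -0.9]
finger_gap: 0.054
```

Emit:
{"method": "arm_command", "body": {
  "series": [
    [[0,0,0,0],[15,0,0,0],[15,0,0,0],[10,0,0,0],[0,0,0,0],[0,0,0,0]]
  ]
}}

```text
t: 12.2
tcp_pos: [0.5355, -0.1676, 0.1743]
tool_rot: [-0.024, 0.707, 0.025, 0.706]
force: [-0.9, 0.7, -0.2]
finger_gap: 0.051
```

```bash
cat >> h.py <<'E'
def ribR(x,y,z,al=0.): # rib in rack frame, front-end mid at (x,y,z), top tangent tilted al from vertical (hollow +x)
    th=np.linspace(0,np.radians(56),12);r=.112
    px=r*(1-np.cos(th));pz=-r*np.sin(th);c,s=np.cos(al),np.sin(al)
    X=x+c*px-s*pz;Z=z+s*px+c*pz
    return [[(a,y+d,b) for a,b in zip(X,Z)] for d in(-.033,.033)]+[[(X[i],y-.033,Z[i]),(X[i],y+.033,Z[i])] for i in(0,-1)]
E
python3 - <<'E'
from h import *
go(Q,(-.0275,0,.165)); s,_=now();print(s['finger_gap'],s['force'],s['tcp_pos'])
im=snapshot("scene");t=snapshot("top")
p=s['tcp_pos'];a=np.array([p[0],p[1],.068])
I=[(Q,RB,(0,0,255)),(a,ribR(0,0,p[2]+.018),(0,255,0))]
o=np.hstack([overlay("scene",im,I,180,150,75,115,5),overlay("scene",im,[],180,150,75,115,5)])
cv2.imwrite("pics/f.png",o);cv2.imwrite("pics/f_raw.png",im[:,:,::-1]);cv2.imwrite("pics/f_top.png",t[:,:,::-1])
E
```

```text
t 12.2 turn first 0.0017415495326138508 then x,y,z mm [ 9.3 -1.2 -1.5]
0.051354954358695123 [-0.9204  0.7416 -0.218 ] [ 0.5355 -0.1676  0.1743]
```

View pics/f.png

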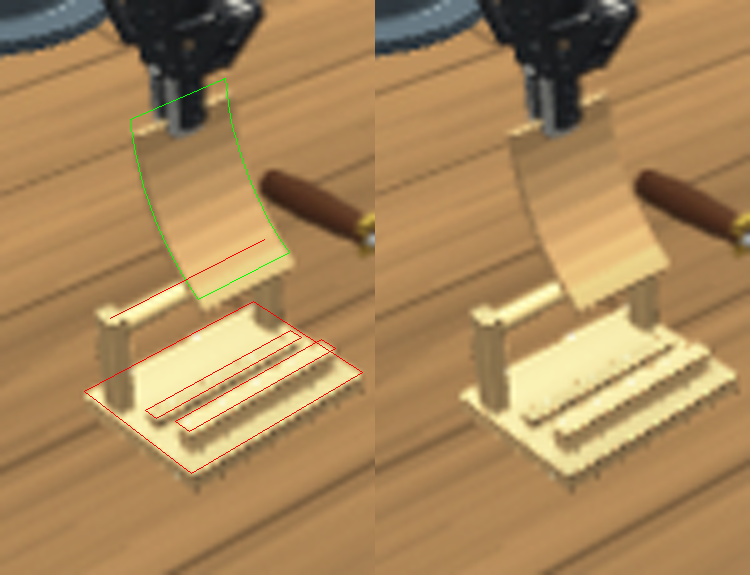

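```bash
python3 - <<'E'
from h import *
s,_=now();p=s['tcp_pos']
U=(np.array([(133,134),(228,97),(206,309),(292,263)])+.5)/5-.5+[180,150]
def c(v):
    r=ribR(*v[:4]);l=np.array([r[2][0],r[2][1],r[3][0],r[3][1]]);return w([Q[0],Q[1],Q[2]+v[4]],l)
f=lambda v:(proj("scene",c(v))-U).ravel()
r=least_squares(f,[-.0275,0,.19,0,0]);print(r.x,f(r.x).round(2));print("tcp",p,"front/foot in rack:")
L=c(r.x);a=Q[2];R=np.array([[np.cos(a),np.sin(a)],[-np.sin(a),np.cos(a)]])
for m in(L[:2].mean(0),L[2:].mean(0)):print(R@(m[:2]-Q[:2]),m[2],m[2]-p[2])
print("tcp rack",R@(p[:2]-Q[:2]))
E
```

```text
[-0.0503  0.0191  0.1641  0.0647 -0.0176] [ 0.23  0.27 -0.21 -0.22 -0.31 -0.1   0.29  0.04]
tcp [ 0.536  -0.1683  0.175 ] front/foot in rack:
[-0.05  0.02] 0.16405729951187595 -0.010930645825540153
[0.0053 0.019 ] 0.07459120294661116 -0.10039674239080494
tcp rack [-0.0255  0.0005]
```

```bash
python3 - <<'E'
from h import *
s,_=now();p=s['tcp_pos']
U=(np.array([(133,134),(228,97),(206,309),(292,263)])+.5)/5-.5+[180,150]
def c(v):
    r=ribR(-.0255,v[0],v[1],v[2]);l=np.array([r[2][0],r[2][1],r[3][0],r[3][1]]);return w([Q[0],Q[1],Q[2]+v[3]],l)
f=lambda v:(proj("scene",c(v))-U).ravel()
r=least_squares(f,[0,.19,0,0]);print(r.x,f(r.x).round(2))
L=c(r.x);a=Q[2];R=np.array([[np.cos(a),np.sin(a)],[-np.sin(a),np.cos(a)]])
for m in(L[:2].mean(0),L[2:].mean(0)):print(R@(m[:2]-Q[:2]),m[2],m[2]-p[2])
E
```

```text
[0.0028 0.1827 0.0102 0.0259] [ 0.25  0.11 -0.17 -1.02 -0.21  0.77  0.25  0.2 ]
[-0.0256  0.0022] 0.1827264236752359 0.007738478337819793
[0.0247 0.0035] 0.09038142337910628 -0.08460652195830982
```

Emit:
{"method": "arm_command", "body": {
  "series": [
    [[15,-3,-2.5,0],[20,0,0,0],[15,0,0,0],[5,0,0,0],[0,0,0,0],[0,0,0,0]]
  ]
}}

```text
t: 12.9
tcp_pos: [0.534, -0.172, 0.1202]
tool_rot: [-0.025, 0.706, 0.024, 0.707]
force: [-0.6, -0.3, -0.6]
finger_gap: 0.049
```

Emit:
{"method": "arm_command", "body": {
  "series": [
    [[3,0,0,0],[2,0,0,0],[2,0,0,0],[0,0,0,0],[0,0,0,0]]
  ]
}}

```text
t: 13.4
tcp_pos: [0.5336, -0.1719, 0.1124]
tool_rot: [-0.024, 0.706, 0.024, 0.707]
force: [1.4, 0.2, 0.3]
finger_gap: 0.051
```

Emit:
{"method": "arm_command", "body": {
  "series": [
    [[2,0,0,0],[2,0,0,0],[2,0,0,0],[0,0,0,0],[0,0,0,0]]
  ]
}}

```text
t: 13.9
tcp_pos: [0.5351, -0.1724, 0.1075]
tool_rot: [-0.025, 0.705, 0.024, 0.708]
force: [2.2, 1.6, 6.3]
finger_gap: 0.053
```

```bash
python3 - <<'E'
from h import *
s,_=now();p=s['tcp_pos'];print(p,s['force'],s['ft_torque'])
im=snapshot("scene")
cv2.imwrite("pics/g.png",overlay("scene",im,[],180,170,80,80,7))
E
```

```text
[ 0.5351 -0.1724  0.1075] [2.1951 1.5891 6.2682] [ 0.1359 -0.4722  0.0621]
```

View pics/g.png

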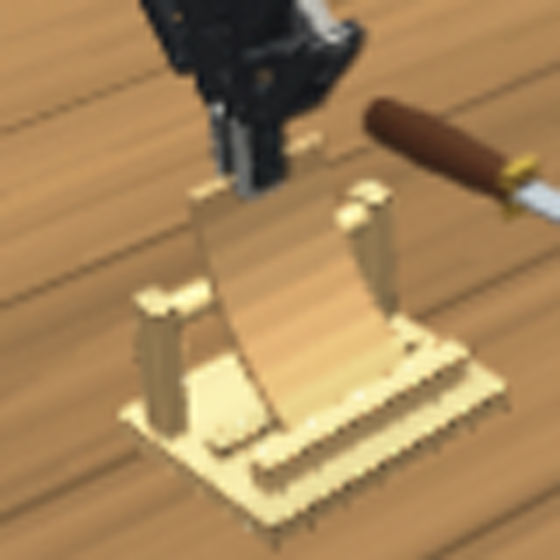

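```bash
python3 - <<'E'
from h import *
def px(P):return ((proj("scene",w(Q,P))-[180,170]+.5)*7-.5).round(0)
print("wall inner top",px([(.025,-.033,.028),(.025,.033,.028),(.025,-.055,.028),(.025,.055,.028)]).tolist())
print("wall outer top ends",px([(.037,-.055,.028),(.037,.055,.028)]).tolist(),"base front corner",px((.05,-.065,.012)).tolist(), "post",px([(-.026,-.057,.078),(-.026,.057,.078)]).tolist())
s,_=now();p=s['tcp_pos'];a=Q[2];R=np.array([[np.cos(a),np.sin(a)],[-np.sin(a),np.cos(a)]]);t=R@(p[:2]-Q[:2]);print("tcp rack",t)
for al in(-.1,0,.1):
  for dz in(.0077,):
    r=ribR(t[0],t[1]+.0028,p[2]+dz,al);print(al,"front",px(r[2]).tolist(),"foot",px(r[3]).tolist(),r[3][0])
E
```

```text
wall inner top [[288.0, 426.0], [411.0, 357.0], [245.0, 450.0], [449.0, 335.0]]
wall outer top ends [[264.0, 464.0], [469.0, 347.0]] base front corner [[268.0, 522.0]] post [[154.0, 297.0], [370.0, 187.0]]
tcp rack [-0.0267 -0.0036]
-0.1 front [[192.0, 196.0], [320.0, 134.0]] foot [[270.0, 433.0], [391.0, 364.0]] (np.float64(0.01316153177383655), np.float64(-0.03382984984626445), np.float64(0.017879332799751527))
0 front [[192.0, 196.0], [320.0, 134.0]] foot [[284.0, 435.0], [406.0, 366.0]] (np.float64(0.0226779312869097), np.float64(-0.03382984984626445), np.float64(0.022344273709595422))
0.1 front [[192.0, 196.0], [320.0, 134.0]] foot [[297.0, 435.0], [420.0, 365.0]] (np.float64(0.031701038134711354), np.float64(-0.03382984984626445), np.float64(0.02773696319017664))
```

The rib's lower edge sits on the inner top edge of the rear wall, so the foot is inside the groove. The force comes from the back touching the rail. I'll ease forward and down with a light grip.

Emit:
{"method": "arm_command", "body": {
  "series": [
    [[0,0,1,0],[1,0,1,0],[1,0,0,0],[1,0,0,0],[0,0,0,0],[0,0,0,0]]
  ],
  "force": 20
}}

```text
t: 14.55
tcp_pos: [0.537, -0.1724, 0.1053]
tool_rot: [-0.025, 0.705, 0.024, 0.708]
force: [1.1, 0.4, 12.2]
finger_gap: 0.059
```

Emit:
{"method": "arm_command", "body": {
  "series": [
    [[1,0,0.5,0],[1,0,0.5,0],[1,0,0,0],[0,0,0,0],[0,0,0,0]]
  ]
}}

```text
t: 15.05
tcp_pos: [0.5389, -0.1726, 0.1027]
tool_rot: [-0.025, 0.705, 0.023, 0.709]
force: [2.4, 1.1, 13.1]
finger_gap: 0.054
```

Emit:
{"method": "arm_command", "body": {
  "series": [
    [[0,0,0,0],[0,0,0,0],[0,0,0,0],[0,0,0,0],[0,0,0,0],[0,0,0,0]]
  ],
  "jaw": 25
}}

```text
t: 15.65
tcp_pos: [0.536, -0.1715, 0.1]
tool_rot: [-0.024, 0.707, 0.025, 0.706]
force: [0.4, 0.3, 0.9]
finger_gap: 0.251
```

```bash
python3 - <<'E'
from h import *
s,_=now();p=s['tcp_pos'];print(p,s['force'],s['t'])
im=snapshot("scene")
# expected final state: foot mid (23.3,14.5) chord 64
a=-.035;r=ribR(0,0,0,a)[3][0];fin=ribR(.0233-r[0],0,.0145-r[2],a)
hi=ribR(.0233-r[0],0,.0225-r[2],a)
o=np.hstack([overlay("scene",im,[],185,175,65,75,6),overlay("scene",im,[(Q,fin,(0,255,0)),(Q,hi,(0,0,255))],185,175,65,75,6)])
cv2.imwrite("pics/k.png",o)
E
```

```text
[ 0.536  -0.1715  0.1   ] [0.4095 0.2995 0.9196] 15.65
```

View pics/k.png

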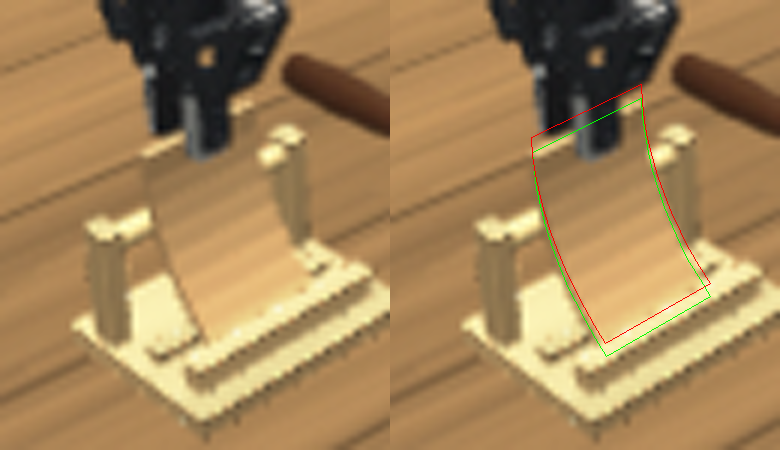

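The top edge matches the fully-down model (green) and the foot is hidden behind the rear wall. I'll open wider and withdraw straight up.

Emit:
{"method": "arm_command", "body": {
  "series": [
    [[0,0,0,0],[0,0,0,0],[0,0,0,0],[-5,0,0,0],[-15,0,0,0],[-30,0,0,0],[-40,0,0,0],[-40,0,0,0],[0,0,0,0],[0,0,0,0]]
  ],
  "jaw": 55
}}

```text
t: 16.7
tcp_pos: [0.5367, -0.1717, 0.2317]
tool_rot: [-0.025, 0.706, 0.024, 0.708]
force: [-0.1, -0.8, -1.5]
finger_gap: 0.551
```

```bash
python3 - <<'E'
from h import *
s,_=now();print(s['tcp_pos'],s['force'],s['t'])
k=cv2.imread("pics/k.png")[:,:390]
im=snapshot("scene");o=overlay("scene",im,[],185,175,65,75,6)
cv2.imwrite("pics/l.png",o)
d=np.abs(o.astype(int)-k).max(2)
print("change in rib body/foot/rack",d[180:440].max(),d[180:440].mean(), "by band",[d[i:i+40].mean().round(1) for i in range(0,440,40)])
# top edge of rib: vertical brightness profile along columns
g=im[:,:,:].astype(int)
a=-.035;r=ribR(0,0,0,a)[3][0];F=ribR(.0233-r[0],0,.0145-r[2],a)[2];e=proj("scene",w(Q,F))
for f in(.15,.5,.85):
    q=e[0]*(1-f)+e[1]*f;x=int(round(q[0]));y=int(round(q[1]));print(q.round(1),g[y-4:y+7,x].tolist())
E
```

```text
[ 0.5367 -0.1717  0.2317] [-0.0949 -0.7512 -1.5177] 16.7
change in rib body/foot/rack 4 1.0450394477317555 by band [np.float64(66.3), np.float64(50.6), np.float64(33.7), np.float64(15.4), np.float64(1.1), np.float64(1.0), np.float64(1.1), np.float64(1.0), np.float64(1.1), np.float64(1.0), np.float64(1.1)]
[211.  198.6] [[175, 134, 86], [171, 131, 85], [174, 133, 87], [202, 162, 107], [229, 201, 137], [171, 139, 93], [132, 104, 68], [130, 103, 68], [131, 103, 68], [138, 107, 71], [152, 119, 78]]
[217.4 195.4] [[178, 136, 88], [177, 135, 87], [172, 131, 85], [172, 132, 85], [197, 159, 105], [229, 201, 136], [170, 139, 94], [132, 105, 69], [130, 104, 68], [132, 104, 68], [143, 112, 74]]
[223.7 192.3] [[177, 135, 86], [175, 134, 86], [172, 132, 85], [175, 137, 89], [214, 176, 118], [217, 184, 126], [131, 104, 68], [132, 104, 69], [130, 102, 68], [134, 104, 69], [147, 115, 77]]
```

```bash
python3 -c "
from station import ticket
print(ticket.sign_off())"
```

```text
the job is handed in; nothing more can be done
None
```

The rib is standing on end in the drying rack, let go, and I handed the job in at about 17 s. `sign_off` gave no verdict.

**What I did:** I pushed the rib about 19–20° along the hollow with the closed fingers from the notch, then pinched its front end over the lip. I lifted it out along the arc of the hollow, carried it over the chisel and lowered it into the groove. On the way down the back touched the rail, with about 6 N, so I eased forward and down with a light grip. The force was still about 13 N when I opened the jaws.

**Last checks:**
- **Seated in the groove:** the rib's top edge in the scene camera is within about 0.6 px (roughly 2 mm) of where it should be with the foot on the floor, at the rear wall, and the chord at 64°. The rear wall hides the foot, so I inferred that it is fully down from the top edge and did not see it.
- **Stable after release:** between first opening the jaws and withdrawing, the rib and rack did not change in the picture beyond noise.
- **Robot clear:** the gripper is open and about 12 cm above the rib.
- **Bystanders:** I did not measure the chisel, glue bottle, clamp or sanding block again. The arm felt no unexpected contact on the way.

**Disagreement between cameras:** the mould's outline was up to about 1.3 px off in the top camera but within about 1 px in the scene camera, so I relied on the scene camera.

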